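Fit the filter cassette in the desk air cleaner

TASK

The spare filter cassette is stored, rib end first, in the blue sleeve. Draw it out and fit it in the filter bay of the white air cleaner, rib side up: tuck its black tongue under the blue retaining lip while the rib end is still raised, then lower the rib end until the cassette lies flat and fully home in the bay, and let go. Leave everything else on the desk where it is.

Things in the scene. Friction and masses are not known exactly. Their poses are not given: they have to be found in the camera images.
- cassette: Loose orange rigid filter cassette, ~160 g, 150 (x) x 60 (y) x 12 mm thick. Origin: centre of its underside; x points to the tongue, z out of the rib side. At the start it lies flat in the sleeve, rib end inward, underside 12 mm over the desk, tongue end about 50 mm out of the mouth; drawing it 105 mm straight out frees it. Its sides can be pinched from above where it stands out, as at x = 44 mm.
- tongue_tip (a point): Middle of the tip of the cassette's black tongue, (75, 0, 3) mm in the cassette's frame. The tongue is the last 20 mm (x = 55 to 75 mm), 50 mm wide and only 6 mm thick (z = 0 to 6 mm).
- rear_edge (a point): Middle of the cassette's rib-end face, (-75, 0, 6) mm in the cassette's frame.
- rib (a point): Middle of the top of the cassette's black grip rib, (-45, 0, 36) mm in the cassette's frame. The rib is 10 mm thick along x, 44 mm wide along y and rises from z = 12 to 36 mm; the cassette is fitted by this rib.
- air_cleaner: White air cleaner fixed to the desk, 199 x 100 mm. Origin: middle of the filter bay, at desk height; x points to the head with the lip, z up. Bay: x = -77.5 to 77.5, y = -33 to 33 mm, black floor at z = 38. Sill round it at z = 50 (near end x = -91.5 to -77.5; sides y = 33 to 50, inner edge bevelled). Head and two side cheeks (x = 37.5 to 107.5, y = 33 to 50 either side) rise to z = 72.
- lip_edge (a point): Middle of the lower front edge of the blue lip, (64.5, 0, 51) mm in the air cleaner's frame. The lip, z = 51 to 59, reaches from the bay's end wall (x = 77.5) back to here. The cassette is 8 mm too long to go straight down between near sill and lip: it goes in tilted some 10 to 17 degrees, tongue first and down on the floor, rib end above the sill.
- sleeve: Blue storage sleeve fixed to the desk, 120 mm long (x), 78 mm wide, 57 mm high, with screw flanges out to y = 54 mm either side. Origin: centre of its underside; x points out of its open mouth (at x = 60 mm). Inside: floor at z = 12 mm, 68 mm wide, 42 mm high; roof, sides and back are closed, so the rib cannot be reached in it.
- lamp: Bystander: bulb lamp with a grey cap and hook, 128 mm across up to 162 mm high, above that only a neck 37 mm across and the hook, 267 mm tall in all, loose. Origin: centre of its underside.
- wipes_tub: Bystander: round wipes tub with a green lid, 69 mm across, 133 mm tall, loose. Origin: centre of its underside.
- cream_tube: Bystander: tube of hand cream lying flat, 40 (x) x 136 (y) x 27 mm, loose. Origin: centre of its underside.
- phone: Bystander: smartphone lying flat, 78 (x) x 165 (y) x 10 mm, loose. Origin: centre of its underside.
- cool_box: Fixed blue cool box with a white lid at the left end of the desk, 186 (x) x 266 (y) mm in its own frame, 212 mm high with its handle. Origin: centre of its underside.
- swab_box: Fixed closed swab box near the front edge of the desk (the edge runs along world x = 0.28 m), 70 (x) x 200 (y) x 46 mm. Origin: centre of its underside.
- tube_rack: Fixed grey rack of sample tubes at the right of the desk, 156 (x) x 298 (y) x 138 mm with its tubes. Origin: centre of its underside.

How it is judged:
On the way, in this order (a step that is already met when the one before it is completed fails the run):
1. the cassette is drawn right out of the sleeve (horizontal distance between cassette and sleeve above 0.14 m), for 0.1 s.
2. the tongue is tucked under the lip, inside the bay, while the rib end is still raised above the near sill (x of tongue_tip in the frame of air_cleaner above 0.069 m and y of tongue_tip in the frame of air_cleaner between -0.008 and 0.008 m and z of tongue_tip in the frame of air_cleaner between 0.036 and 0.049 m and z of rear_edge in the frame of air_cleaner above 0.056 m), for 0.1 s.
At the end, for the whole second after the job is handed in: The cassette lies still in the air cleaner's bay, rib up, flat within 0.05 rad, its tongue at least 4 mm under the blue lip and its rib end down in the bay within 4 mm of fully home; lamp, wipes tub, cream tube and phone are within 30 mm of where they stood (x of tongue_tip in the frame of air_cleaner between 0.069 and 0.081 m and y of tongue_tip in the frame of air_cleaner between -0.008 and 0.008 m and z of tongue_tip in the frame of air_cleaner between 0.036 and 0.049 m and z of rear_edge in the frame of air_cleaner between 0.041 and 0.048 m and y of rear_edge in the frame of air_cleaner between -0.008 and 0.008 m and z of rib in the frame of air_cleaner above 0.06 m and angle between cassette's own z axis and vertical below 0.05 rad and linear speed of cassette below 0.02 m/s and distance of each of lamp, wipes_tub, cream_tube, phone from where it was at the start of the episode below 0.03 m); the robot touches nothing.
It fails at once if a bystander (lamp, wipes tub, cream tube, phone) is moved more than 30 mm (distance of any of lamp, wipes_tub, cream_tube, phone from where it was at the start of the episode above 0.03 m).
It fails at once if the lamp or the wipes tub is tipped (angle between any of lamp, wipes_tub's own z axis and vertical above 0.4 rad).
It also fails if it takes over 59 s, if anything falls off the work surface, if the arm or the gripper's body presses on something with over 40 N, if the wrist force passes 120 N, or if a joint passes its speed limit or range.

ROBOT

A 7-joint arm with a two-finger parallel gripper is mounted at the origin on a cart in front of the work surface, level with it; the furniture and walls round the work are solid. World frame = base frame: x ahead of the robot, y to its left, z up, the work surface at z = 0. Lengths are in m, angles in rad, forces in N, time in s.
With the tool pointing down it reaches from about 0.4 to 0.9 m from the base axis. Payload 5.5 kg.
Tool frame: the origin (TCP) lies midway between the tips of the shut fingers; the grasp point (between the pads) lies 19 mm behind it (manip.grip_depth is the distance from the TCP to the grasp point, in m); z points along the fingers, y is the line along which they close (so a half turn about z gives the same grasp; the last joint's range is limited). The gripper opens to 92 mm and grips with 3 to 60 N. Pads are 19 mm wide; open, the fingers measure 130 mm over their backs; the gripper's body (75 mm by 190 mm) begins 47 mm behind the grasp point.
Start: joints at [-0.837, 0.501, -0.427, 1.55, 0.221, 1.138, -0.21], TCP at [0.295, 0.579, 0.227] pointing down, gripper open.
Joint ranges: [-2.88, 2.88], [-0.31, 2.03], [-1.54, 1.56], [0.2, 2.42], [-1.41, 4.55], [0.19, 2.02], [-2.57, 2.57]. Speed limits (rad/s): [2.57, 2.57, 3.14, 3.14, 3.14, 3.14, 3.14].

INTERFACE

Orientations are given as a unit quaternion [x, y, z, w].
In Python, from bench import manip, viewer gives the robot as it stands (manip), with the cameras (viewer). Calls block until the motion is done:
- manip.move_pose(position, orientation): joint-space move of the TCP to a pose.
- manip.servo_line(position, ori=None, vel=0.15): straight line of the TCP; ori=None keeps the orientation; vel is the mean speed in m/s.
- manip.movej(angles): joint-space move.
- manip.open() and manip.close(f_grip=None): open the fingers fully, or close them until they stop; f_grip is the grip in N (None keeps the last).
- manip.sleep(seconds).
- manip.solve_ik(position, orientation): joint angles nearest the present ones, or None.
- viewer.get_image(name): name is "side" or "top" or "wrist"; returns the picture (400x640x3 uint8, red, green, blue); there is no depth.
- viewer.get_calibration(name): a dict with "vfov" (degrees; the focal length in pixels is half the picture's height over the tangent of half this angle, whatever the lens; pixels are square), "cx", "cy" (the principal point, pixels), "dist_coeffs" ([k1, k2, p1, p2, k3] as OpenCV has them; the pictures are not rectified), "eye" and "attitude" of the camera in the world. Camera axes: x right, y down, z forward; pixel columns grow to the right and rows downward; lengths in m; the calibration is good to about 2 mm. A picture is of the moment at which its call begins: read the wrist's pose just before it. get_calibration takes no time and is no camera call; for the wrist camera it gives the pose at the moment of the call.
A pose or a line that the arm cannot do raises manip.PlanningError and nothing moves.
- manip.hand_in(): hands the job in; it is judged then, once.
Readings, each from a call of its own:
- manip.current_clock(): time.
- manip.current_q(): joint angles.
- manip.current_joint_velocities(): joint speeds.
- manip.current_tau(): joint torques, N m.
- manip.current_tool_pos(): TCP position.
- manip.current_tcp_rot(): TCP orientation.
- manip.current_force(): force on the tool from outside, world axes, zero at the start.
- manip.current_wrist_torque(): the same for the moment, N m.
- manip.current_finger_gap(): finger opening in m.
- manip.current_gripper_force(): force on a finger pad.
Only numpy, scipy, OpenCV 4.12 (cv2) and the standard library are available. Lean on these libraries where they do the work, as an engineer would, in place of code of your own. Each camera call takes 0.05 s, during which the arm holds its last target. There are 200 camera calls.

## Working session

There is one attempt and no reset: what is moved stays moved. The work goes in short steps, each a Python script; the robot and the scene stay as the last script left them, time stands still between calls to the robot, and variables do not carry over. Pictures are saved under pics/ and viewed, at most 10 in all, crops included, and the job is handed in when it is done.

```bash
ls; mkdir -p pics
python3 - <<'E'
from bench import manip, viewer
import cv2
for n in ["side","top","wrist"]:
    c=viewer.get_calibration(n); print(n,c)
    cv2.imwrite(f"pics/{n}0.png",viewer.get_image(n)[:,:,::-1])
print(manip.current_clock(),manip.grip_depth,manip.current_tcp_rot())
E
```

```text
bench.py
pics
side {'vfov': 45.63478490519383, 'cx': 316.28050687862816, 'cy': 204.4441611217492, 'dist_coeffs': array([0.01414744, 0.        , 0.        , 0.        , 0.        ]), 'eye': array([ 0.60139086, -1.59631029,  0.69194398]), 'attitude': array([ 0.83416581,  0.03647871, -0.01358259, -0.55013837])}
top {'vfov': 52.45099959284943, 'cx': 320.02849551364943, 'cy': 195.2021012350585, 'dist_coeffs': array([-0.10581778,  0.        ,  0.        ,  0.        ,  0.        ]), 'eye': array([ 0.29189275, -0.12066739,  1.25976035]), 'attitude': array([ 0.70788809, -0.70169761,  0.06111953, -0.05271917])}
wrist {'vfov': 63.65798873035632, 'cx': 318.97137761911495, 'cy': 194.93130853845702, 'dist_coeffs': array([-0.01268304,  0.        ,  0.        ,  0.        ,  0.        ]), 'eye': array([0.23249773, 0.61120249, 0.38458377]), 'attitude': array([0.84479345, 0.51804011, 0.06951963, 0.11456654])}
0.15 0.0188 [ 2.33185758e-01  9.72431916e-01 -7.23536849e-04 -2.17305737e-04]
```

View pics/top0.png

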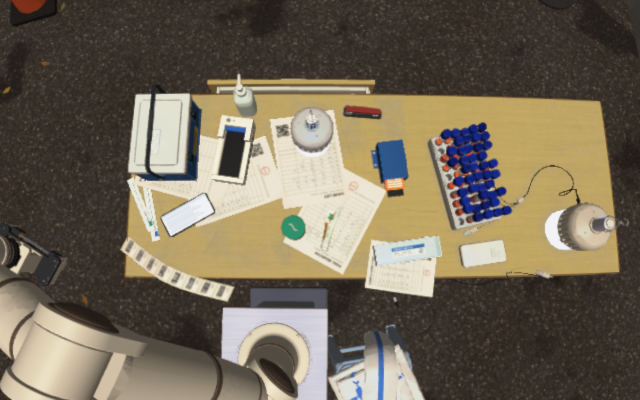

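View pics/side0.png

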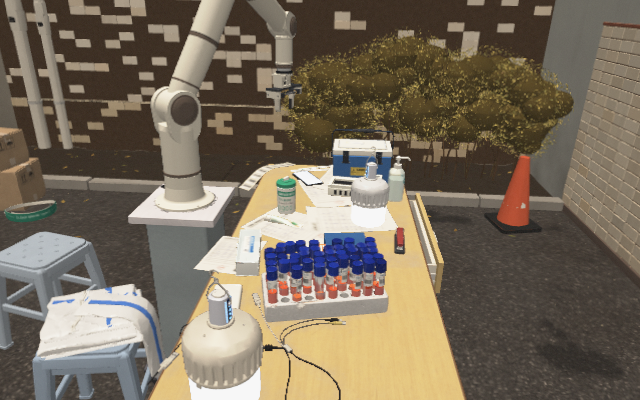

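Top view: the sleeve is at about (392,158) with the orange cassette sticking out toward the robot at (395,187). The air cleaner is at (233,150) with its blue lip at the top end (238,125). The lamp is at (312,130), the tub at (293,228), and the cool box is left of the cleaner. Next I'll get rough positions and the wrist camera's geometry.

```bash
cat > h.py <<'E'
import numpy as np, cv2
from scipy.spatial.transform import Rotation as R
from bench import manip, viewer
def ray(c,px):
    f=200/np.tan(np.radians(c["vfov"])/2)
    K=np.array([[f,0,c["cx"]],[0,f,c["cy"]],[0,0,1]])
    u=cv2.undistortPoints(np.array(px,float).reshape(-1,1,2),K,np.array(c["dist_coeffs"])).reshape(-1,2)
    d=np.c_[u,np.ones(len(u))]
    return R.from_quat(c["attitude"]).apply(d)
def onplane(c,px,z):
    d=ray(c,px); e=np.array(c["eye"]); return e+d*((z-e[2])/d[:,2])[:,None]
def tri(c1,p1,c2,p2):
    out=[]
    for a,b in zip(ray(c1,p1),ray(c2,p2)):
        A=np.c_[a,-b]; s=np.linalg.lstsq(A,c2["eye"]-c1["eye"],rcond=None)[0]
        q1=c1["eye"]+a*s[0]; q2=c2["eye"]+b*s[1]; out.append(np.r_[(q1+q2)/2,np.linalg.norm(q1-q2)])
    return np.array(out)
def down(yaw,pitch=0.):
    """tool down, tool y axis (closing line) at world angle yaw+90deg; tool x at yaw; pitch tilts about tool y"""
    x=np.array([np.cos(yaw),np.sin(yaw),0]); z=np.array([0,0,-1.]); y=np.cross(z,x)
    return (R.from_matrix(np.c_[x,y,z])*R.from_euler('y',pitch)).as_quat()
def grab(name,fn):
    c=viewer.get_calibration(name); im=viewer.get_image(name)[:,:,::-1].copy(); cv2.imwrite(fn,im); return c,im
E
python3 - <<'E'
from h import *
np.set_printoptions(precision=3,suppress=True)
c=viewer.get_calibration("top")
for n,p,z in [("mouth",(393,181),.05),("cass",(395,193),.012),("sleeve",(392,158),.057),("sleeveback",(390,141),.057),("clnr head",(238,120),.072),("near",(227,180),.05),("mid",(233,150),.05),("lamp",(312,120),.2),("tub",(293,228),.133),("coolr",(198,140),.17)]:
    print(n,onplane(c,[p],z)[0])
w=viewer.get_calibration("wrist"); T=R.from_quat(manip.current_tcp_rot()); p=manip.current_tool_pos()
print("tool R",T.as_matrix()); print("cam in tool",T.inv().apply(w["eye"]-p), T.inv().apply(R.from_quat(w["attitude"]).as_matrix().T))
E
```

```text
mouth [ 0.535 -0.357  0.05 ]
cass [ 0.504 -0.37   0.012]
sleeve [ 0.605 -0.354  0.057]
sleeveback [ 0.659 -0.349  0.057]
clnr head [0.717 0.12  0.072]
near [0.533 0.149 0.05 ]
mid [0.627 0.135 0.05 ]
lamp [ 0.673 -0.109  0.2  ]
tub [ 0.382 -0.059  0.133]
coolr [0.623 0.21  0.17 ]
tool R [[-0.891  0.454 -0.001]
 [ 0.454  0.891 -0.001]
 [ 0.    -0.002 -1.   ]]
cam in tool [ 0.07   0.001 -0.159] [[-0.     1.    -0.001]
 [-0.964 -0.    -0.266]
 [-0.266  0.     0.964]]
```

Run:
```python
from h import *
import pickle
V={"cl1":(.56,.20,.32),"cl2":(.60,.08,.32),"sl1":(.50,-.30,.32),"sl2":(.48,-.40,.26)}
for n,p in V.items():
    q=manip.solve_ik(p,down(np.pi)); print(n,None if q is None else np.round(q,2))
    manip.move_pose(p,down(np.pi)); manip.sleep(.15)
    c,im=grab("wrist",f"pics/{n}.png"); pickle.dump(c,open(n+".pkl","wb"))
print(manip.current_clock())
a=[cv2.resize(cv2.imread(f"pics/{n}.png"),(400,250)) for n in V]
cv2.imwrite("pics/m.png",np.vstack([np.hstack(a[:2]),np.hstack(a[2:])]))
```

```text
cl1 [-0.09  0.32 -0.38  1.58  0.12  1.26  1.08]
cl2 [ 0.07  0.33 -0.33  1.56  0.11  1.27  1.3 ]
sl1 [ 0.63  0.28 -0.17  1.62  0.05  1.25  2.02]
sl2 [ 0.74  0.4  -0.12  1.59  0.05  1.16  2.18]
5.25
```

View pics/m.png

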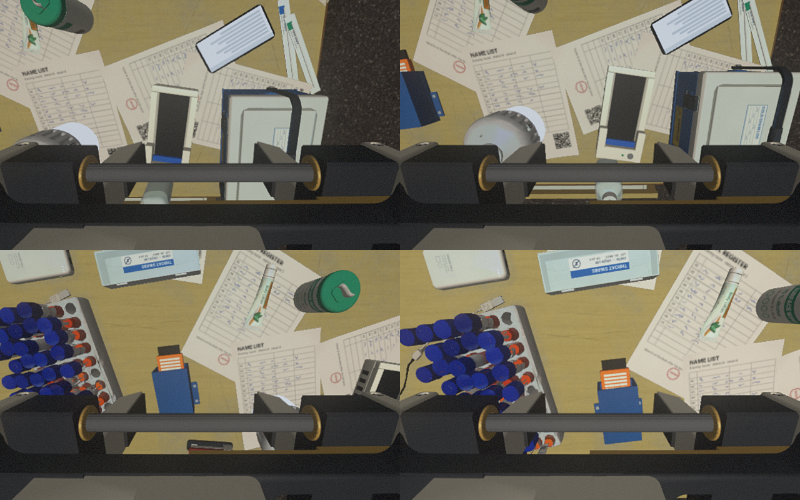

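The four wrist views show the cleaner at about (275,200) in cl1 and (360,185) in cl2, with the blue lip at its lower (+x) end. The orange cassette and its black tongue stick out of the blue sleeve at about (272,175) in sl1 and (340,195) in sl2. I'll make enlarged crops.

Run:
```python
import cv2,numpy as np
B={"cl1":(215,125),"cl2":(300,100),"sl1":(210,130),"sl2":(280,120)}
a=[]
for n,(x,y) in B.items():
    im=cv2.imread(f"pics/{n}.png")[y:y+150,x:x+130]
    im=cv2.resize(im,None,fx=3,fy=2*1.0 and 3,interpolation=cv2.INTER_CUBIC)
    a.append(im)
cv2.imwrite("pics/c1.png",np.hstack(a[:2])); cv2.imwrite("pics/c2.png",np.hstack(a[2:]))
```

```text
(no output)
```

View pics/c1.png

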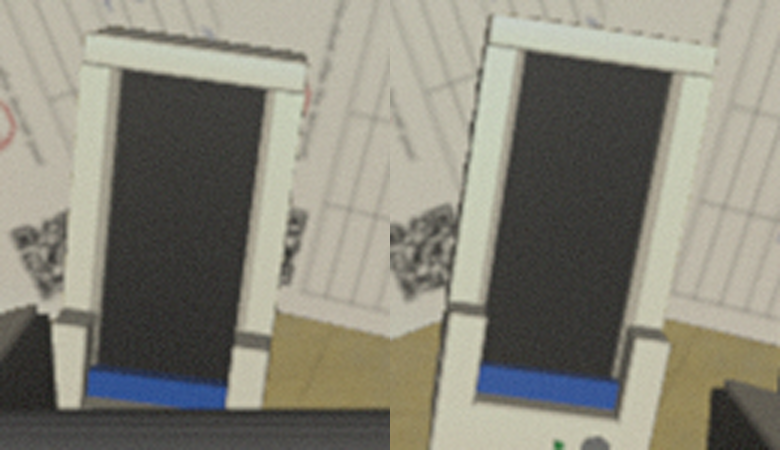

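View pics/c2.png

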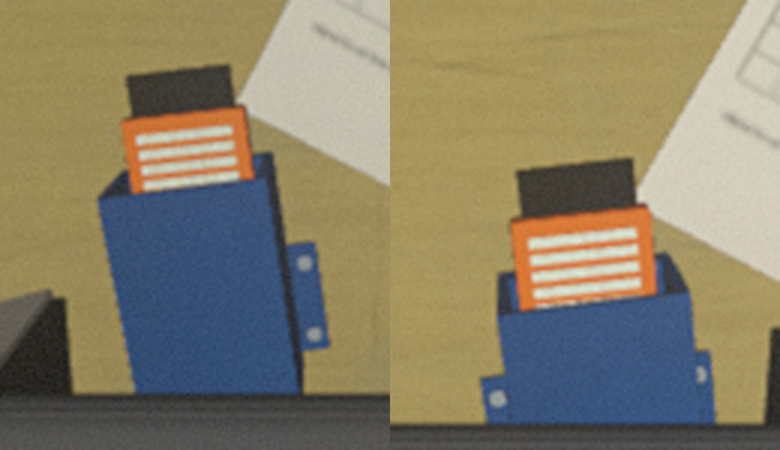

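The bay's near inner corners, the near-sill corners and the blue lip's front edge are all visible in both cleaner crops. The tongue tip corners and the orange step corners are visible in both sleeve crops. I'll refine them to sub-pixel and triangulate.

```bash
cat > m.py <<'E'
from h import *
import pickle
np.set_printoptions(precision=4,suppress=True)
B={"cl1":(215,125,0),"cl2":(300,100,390),"sl1":(210,130,0),"sl2":(280,120,390)}
P={"cl1":[(120,68),(267,91),(90,367),(229,384),(88,35),(306,57)],"cl2":[(523,50),(673,72),(481,366),(619,382),(491,16),(714,46)],
"sl1":[(127,75),(231,66),(123,122),(246,106)],"sl2":[(517,171),(633,159),(511,220),(648,205)]}
W={};C={}
for n,ps in P.items():
    x,y,o=B[n]; g=cv2.cvtColor(cv2.imread(f"pics/{n}.png"),cv2.COLOR_BGR2GRAY)
    p0=np.array([[x+(u-o)/3-.33,y+v/3-.33] for u,v in ps],np.float32)
    p=cv2.cornerSubPix(g,p0.reshape(-1,1,2).copy(),(3,3),(-1,-1),(3,50,.01)).reshape(-1,2)
    print(n,"shift",np.linalg.norm(p-p0,axis=1)); W[n]=p;C[n]=pickle.load(open(n+".pkl","rb"))
for a,b,zs in [("cl1","cl2",[.05,.05,.051,.051,.05,.05]),("sl1","sl2",[.018,.018,.024,.024])]:
    t=tri(C[a],W[a],C[b],W[b]); print(t)
    A=np.array([[onplane(C[n],[W[n][i]],z)[0][:2] for i,z in enumerate(zs)] for n in (a,b)])
    print(np.c_[A[0],A[1]]); m=A.mean(0)
    mid=(m[0::2]+m[1::2])/2; d=mid[1]-mid[0]; print("mids",mid)
    for i in range(0,len(m),2):
        e=m[i+1]-m[i]; print("width",np.linalg.norm(e),"ang deg",np.degrees(np.arctan2(e[1],e[0])))
    print("axis",np.degrees(np.arctan2(d[1],d[0])),np.linalg.norm(d))
E
python3 m.py
```

```text
cl1 shift [0.7254 0.974  2.4889 0.9089 0.4221 2.3205]
cl2 shift [0.6427 0.5672 2.1315 0.     0.7467 0.8243]
sl1 shift [0.506  0.7487 2.2668 0.    ]
sl2 shift [0.617  0.4788 1.2603 0.    ]
[[0.5421 0.1154 0.0431 0.0009]
 [0.5512 0.181  0.0457 0.0009]
 [0.6758 0.0967 0.0732 0.0005]
 [0.691  0.1618 0.0572 0.0023]
 [0.5277 0.1012 0.0464 0.0009]
 [0.5412 0.1993 0.0428 0.0004]]
[[0.5417 0.1169 0.5415 0.1148]
 [0.551  0.1813 0.5506 0.1798]
 [0.6863 0.091  0.6836 0.0974]
 [0.6927 0.1609 0.6946 0.1634]
 [0.5278 0.1022 0.5273 0.1009]
 [0.5401 0.1993 0.5412 0.1975]]
mids [[0.5462 0.1482]
 [0.6893 0.1282]
 [0.5341 0.15  ]]
width 0.06539545755474517 ang deg 81.88266144199667
width 0.06847251392115765 ang deg 82.70942570728259
width 0.09768185588941015 ang deg 82.29724163262287
axis -7.975398711440789 0.14448949041233533
[[ 0.4991 -0.3955  0.0154  0.0002]
 [ 0.4937 -0.3454  0.0139  0.0002]
 [ 0.5242 -0.3982  0.0017  0.0024]
 [ 0.5141 -0.3379  0.0147  0.0003]]
[[ 0.4988 -0.395   0.4984 -0.3955]
 [ 0.4932 -0.345   0.4927 -0.3459]
 [ 0.5188 -0.3931  0.5193 -0.3986]
 [ 0.5123 -0.3371  0.5118 -0.3394]]
mids [[ 0.4958 -0.3703]
 [ 0.5156 -0.3671]]
width 0.05006470896025905 ang deg 96.44525798978556
width 0.05803485058268663 ang deg 96.89780336832837
axis 9.419569808236211 0.02004040636188852
```

Run:
```python
from h import *
import pickle
np.set_printoptions(precision=3,suppress=True)
C={n:pickle.load(open(n+".pkl","rb")) for n in("cl1","cl2")}
print("coolbox corner",tri(C["cl1"],[(354,141)],C["cl2"],[(445,115)]))
yc=np.radians(-7.9); ax=np.array([np.cos(yc),np.sin(yc)])
est=[np.array(m)-o*ax for m,o in (((.5462,.1482),-.0775),((.6893,.1282),.0645),((.5341,.15),-.0915))]; print("cleaner",est,np.mean(est,0))
c=viewer.get_calibration("top")
print("swab",onplane(c,[(372,243),(440,238),(441,257)],.046),"cream",onplane(c,[(331,210),(325,248)],.02),"sleeve flange tops")
hc=np.radians(186.5); d=np.array([np.cos(hc),np.sin(hc)]); tip=np.array([.4958,-.3703]); g=tip-.031*d
print("grasp1",g)
o=np.mean(est,0); rb=o-.045*ax
def t(n,p,q):
    r=manip.solve_ik(p,q); print(n,None if r is None else np.array(r))
t("g1",[*g,.008],down(hc)); t("g1b",[*(g+.108*d),.008],down(hc)); 
t("place",[.544,-.246,.002],down(yc))
for k in (82.1,-97.9):
    y=np.radians(k); t("pick %g"%k,[.455,-.234,.016],down(y))
    for a in (0,14):
        q=(R.from_rotvec(np.radians(a)*np.array([-np.sin(yc),np.cos(yc),0]))*R.from_quat(down(y))).as_quat()
        t("fit %g %g"%(k,a),[*rb,.09],q)
```

```text
coolbox corner [[0.538 0.25  0.036 0.006]]
cleaner [array([0.623, 0.138]), array([0.625, 0.137]), array([0.625, 0.137])] [0.624 0.137]
swab [[ 0.346 -0.291  0.046]
 [ 0.362 -0.498  0.046]
 [ 0.305 -0.499  0.046]] cream [[ 0.448 -0.169  0.02 ]
 [ 0.331 -0.151  0.02 ]] sleeve flange tops
grasp1 [ 0.527 -0.367]
g1 [ 0.656  0.722 -0.123  1.705  0.123  0.722  2.155]
g1b [ 0.77   0.625 -0.105  1.906  0.107  0.616  2.282]
place [-0.449  1.285  1.345  1.855 -1.35   1.282 -0.367]
pick 82.1 [ 0.315  0.548  0.131  2.043 -0.129  0.558  0.399]
fit 82.1 0 [-0.251  0.537 -0.048  1.802  0.034  0.803 -0.453]
fit 82.1 14 [-0.194  0.675 -0.058  1.583 -0.06   1.113 -0.349]
pick -97.9 [ 1.352  1.09  -1.309  2.011  1.213  1.154  2.486]
fit -97.9 0 [ 0.222  0.642 -0.687  1.785  0.507  0.898  2.311]
fit -97.9 14 [ 0.17   0.759 -0.604  1.568  0.317  1.161  2.501]
```

Run:
```python
import cv2,numpy as np
a=cv2.imread("pics/cl1.png")[120:260,330:530]; b=cv2.imread("pics/cl2.png")[90:230,420:620]
cv2.imwrite("pics/cb.png",cv2.resize(np.hstack([a,b]),None,fx=2,fy=2))
```

```text
(no output)
```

View pics/cb.png

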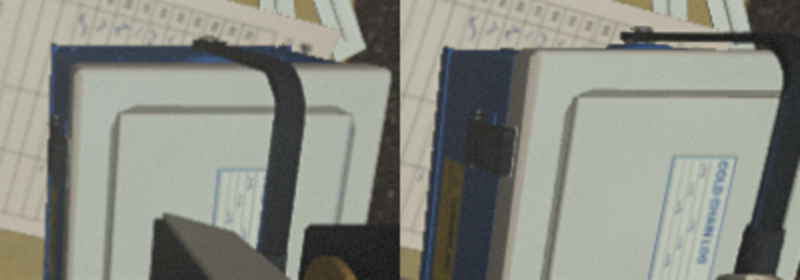

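The cool box lid corner nearest the cleaner is at about (369,153) in cl1 and (485,116) in cl2. I'll triangulate its height and clearance.

Run:
```python
from h import *
import pickle
C={n:pickle.load(open(n+".pkl","rb")) for n in("cl1","cl2")}
print(tri(C["cl1"],[(369,153.5),(357,142.5)],C["cl2"],[(485,116),(442.5,115)]))
print(onplane(C["cl1"],[(369,153.5),(366,250)],.185))
print(manip.current_tool_pos())
```

```text
[[0.53844336 0.25497538 0.13467892 0.00063818]
 [0.54033844 0.25640091 0.01148194 0.0013107 ]]
[[0.53102668 0.24698825 0.185     ]
 [0.62697163 0.24816382 0.185     ]]
[ 0.48152286 -0.39865446  0.26101482]
```

Run:
```python
from h import *
np.set_printoptions(precision=3,suppress=True)
hc=np.radians(186.5); d=np.array([np.cos(hc),np.sin(hc)]); g=np.array([.4958,-.3703])-.031*d
o=down(hc)
manip.move_pose([*g,.10],o); manip.servo_line([*g,.007],vel=.1)
print("F",manip.current_force(),manip.current_tool_pos()); 
manip.close(35); print("gap",manip.current_finger_gap(),manip.current_gripper_force(),manip.current_force())
p=g+.110*d
manip.servo_line([*p,.007],vel=.08); print("F",manip.current_force(),manip.current_tool_pos(),manip.current_finger_gap())
manip.servo_line([*p,.2],vel=.2)
for y in (130,70,0):
    q=manip.solve_ik([.47,-.32,.2],down(np.radians(y))); print(y,q)
    if q is None: break
    manip.movej(q)
print(manip.current_clock(),manip.current_finger_gap())
```

```text
F [0.765 0.122 0.019] [ 0.527 -0.367  0.008]
gap 0.059346974704151775 34.99843776226044 [ 0.011 -0.254  1.718]
F [-0.321  0.06  -2.196] [ 0.418 -0.379  0.007] 0.05966059002066522
130 [ 0.567  0.352 -0.02   1.798  0.008  0.992  1.241]
70 [ 0.412  0.353  0.171  1.804 -0.071  0.991  0.263]
0 [ 0.23   0.37   0.402  1.81  -0.169  0.996 -0.872]
13.2917 0.059791915647155976
```

Run:
```python
from h import *
import pickle
np.set_printoptions(precision=3,suppress=True)
manip.servo_line([.535,-.245,.15],vel=.2)
manip.servo_line([.535,-.245,.03],vel=.15)
manip.servo_line([.535,-.245,.002],vel=.03); print("F",manip.current_force(),manip.current_tool_pos())
manip.open(); manip.servo_line([.535,-.245,.12],vel=.2)
for n,p in {"k1":(.44,-.20,.26),"k2":(.44,-.30,.26)}.items():
    manip.move_pose(p,down(np.pi/2)); manip.sleep(.15)
    c,im=grab("wrist",f"pics/{n}.png"); pickle.dump(c,open(n+".pkl","wb"))
print(manip.current_clock(),manip.current_q())
a=[cv2.resize(cv2.imread(f"pics/{n}.png")[:250],(640,250)) for n in("k1","k2")]
cv2.imwrite("pics/k.png",np.vstack(a))
```

```text
F [ 0.332  0.169 -1.954] [ 0.535 -0.245  0.002]
19.6333 [ 0.429  0.225  0.136  1.825 -0.035  1.094  0.58 ]
```

View pics/k.png

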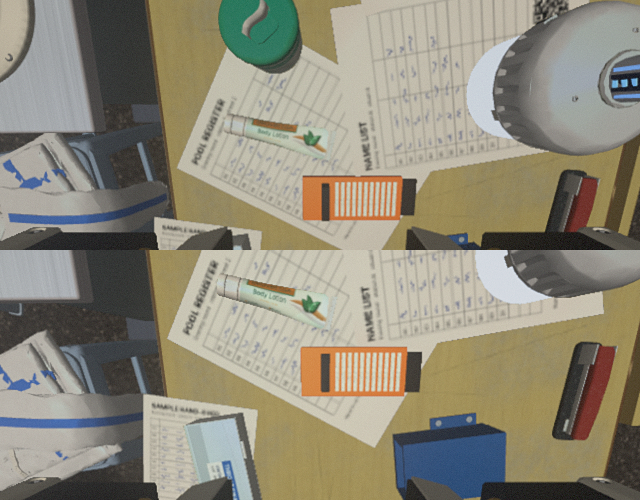

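The picture shows the cassette flat on the desk, rib end toward the robot and tongue toward +x: the orange body spans x 303–404 and the rib sits near x≈326 in both views. The cream tube and lamp haven't moved. I'll measure it by masks.

Run:
```python
from h import *
import pickle
np.set_printoptions(precision=4,suppress=True)
K={}
for n in("k1","k2"):
    c=pickle.load(open(n+".pkl","rb")); im=cv2.imread(f"pics/{n}.png"); h=cv2.cvtColor(im,cv2.COLOR_BGR2HSV)
    y0=(160,80)[n=="k2"]; roi=np.zeros(im.shape[:2],np.uint8); roi[y0:y0+80,295:430]=255
    m=cv2.inRange(h,(3,140,120),(18,255,255))&roi
    hull=cv2.convexHull(np.vstack([x for x in cv2.findContours(m,0,2)[0] if cv2.contourArea(x)>20]))
    r=cv2.minAreaRect(hull); box=cv2.boxPoints(r); 
    b=onplane(c,box,.012)
    print(n,"orange ctr",b.mean(0),"sides",[(np.linalg.norm(e),np.degrees(np.arctan2(e[1],e[0]))) for e in (b[1]-b[0],b[2]-b[1])])
    dk=cv2.inRange(h,(0,0,0),(179,255,75))&roi
    dk[:,:305]=0
    for x in cv2.findContours(dk,0,2)[0]:
        if cv2.contourArea(x)<150: continue
        rr=cv2.minAreaRect(x); bb=cv2.boxPoints(rr); print("dark",cv2.contourArea(x),rr,onplane(c,[rr[0]],.036 if rr[0][0]<350 else .006))
        if rr[0][0]<350: K[n]=(c,rr[0])
print(tri(K["k1"][0],[K["k1"][1]],K["k2"][0],[K["k2"][1]]))
```

```text
k1 orange ctr [ 0.485  -0.2442  0.012 ] sides [(np.float64(0.05855070897849237), np.float64(89.20806621958724)), (np.float64(0.12737061721873535), np.float64(-0.018107745637460006))]
dark 204.5 ((325.0, 202.0), (36.0, 6.0), 90.0) [[ 0.4485 -0.2426  0.036 ]]
dark 416.0 ((408.2655029296875, 196.51773071289062), (12.971205711364746, 35.85374069213867), 3.814074993133545) [[ 0.5597 -0.244   0.006 ]]
k2 orange ctr [ 0.485  -0.2448  0.012 ] sides [(np.float64(0.12827412055171777), np.float64(0.15681114452855657)), (np.float64(0.05797648756150788), np.float64(-85.84741991841015))]
dark 476.0 ((413.139404296875, 121.40929412841797), (13.636395454406738, 39.64532470703125), 3.814074993133545) [[ 0.5597 -0.2448  0.006 ]]Traceback (most recent call last):
  File "<stdin>", line 19, in <module>
KeyError: 'k2'
```

```bash
cat >> h.py <<'E'
YC=np.radians(-7.9); O=np.array([.6242,.1373,0]); RC=R.from_euler('z',YC); TC=np.array([-.045,0,.016])
def fit(tx,tz,a,ty=0.):
    """TCP pose that puts the cassette's lower tip edge (75,0,0) at cleaner (tx,ty,tz) m, nose down a deg"""
    Rk=R.from_euler('y',a,degrees=True)
    p=np.array([tx,ty,tz])+Rk.apply(TC-[.075,0,0])
    return O+RC.apply(p),(RC*Rk*R.from_quat(down(np.pi/2))).as_quat()
def fc(): return RC.inv().apply(manip.current_force())
E
python3 - <<'E'
from h import *
np.set_printoptions(precision=3,suppress=True)
for a in [(.058,.13,14),(.058,.042,14),(.075,.040,14),(.075,.038,0)]:
    q=manip.solve_ik(*fit(*a)); print(a,fit(*a)[0],q)
p=[.4497,-.245]
manip.move_pose([*p,.10],down(np.pi/2)); manip.servo_line([*p,.016],vel=.1); print(manip.current_force())
manip.close(45); print("gap",manip.current_finger_gap(),manip.current_gripper_force(),manip.current_force())
manip.servo_line([*p,.38],vel=.25); print(manip.current_force(),manip.current_finger_gap(),manip.current_clock())
E
```

```text
(0.058, 0.13, 14) [0.57  0.145 0.175] [-0.154  0.565 -0.122  1.558 -0.031  1.247 -0.389]
(0.058, 0.042, 14) [0.57  0.145 0.087] [-0.153  0.668 -0.123  1.609 -0.019  1.095 -0.386]
(0.075, 0.04, 14) [0.587 0.142 0.085] [-0.15   0.695 -0.118  1.564 -0.018  1.114 -0.377]
(0.075, 0.038, 0) [0.58  0.143 0.054] [-0.19   0.593 -0.128  1.814  0.106  0.741 -0.512]
[0.009 0.281 0.754]
gap 0.010057103728214936 45.00005006790161 [-0.526  0.704 -0.343]
[-0.927 -0.235 -1.857] 0.00993708318209838 24.1917
```

Run:
```python
from h import *
np.set_printoptions(precision=3,suppress=True)
p,o=fit(.058,.24,14); manip.move_pose([p[0],p[1],.36],o); manip.servo_line(fit(.056,.075,14)[0],vel=.2)
manip.sleep(.2); f0=fc(); print("f0",f0,manip.current_clock())
grab("wrist","pics/w1.png"); grab("top","pics/t1.png")
a=cv2.imread("pics/w1.png")[:300]; b=cv2.resize(cv2.imread("pics/t1.png")[80:205,130:330],None,fx=2.4,fy=2.4)
cv2.imwrite("pics/v.png",np.vstack([cv2.copyMakeBorder(a,0,0,0,0,0),cv2.copyMakeBorder(b,0,0,0,640-b.shape[1],0)])[:600])
```

```text
f0 [-0.538  0.393 -0.411] 27.2583
```

View pics/v.png

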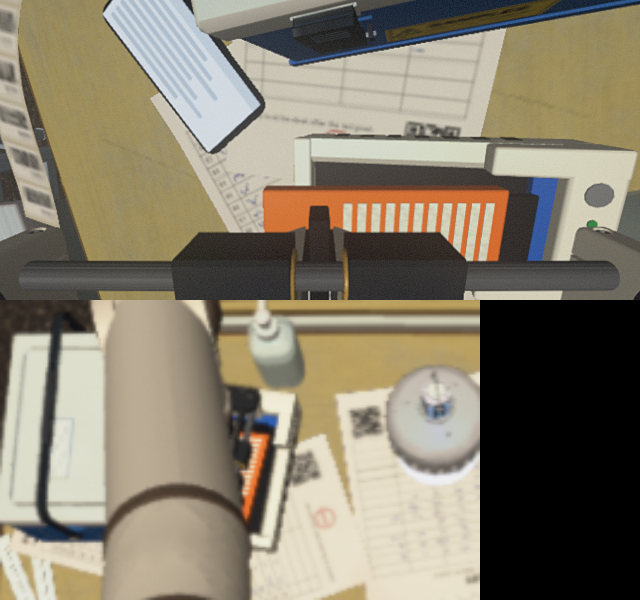

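The cassette hangs tilted over the bay and parallel to it, with the tongue (515–535, 195–260) just short of the blue lip (530–555, 180–260). Nothing is touching. Next: lower, then slide in under force watch.

Run:
```python
from h import *
np.set_printoptions(precision=2,suppress=True)
f0=fc()
def go(tx,tz,a,v=.05,ty=0.):
    p,o=fit(tx,tz,a,ty); manip.servo_line(p,o,vel=v); manip.sleep(.1); f=fc()-f0; print((tx,tz,a),f); return f
for z in (.055,.046,.043,.041,.039,.0375,.036,.0345):
    f=go(.056,z,14,.04)
    if abs(f[2])>3 or np.hypot(f[0],f[1])>6: break
zf=z
print("floor tz",zf,manip.current_clock(),manip.current_finger_gap())
```

```text
(0.056, 0.055, 14) [-0.04  0.76  0.52]
(0.056, 0.046, 14) [ 0.27 -0.53 -0.72]
(0.056, 0.043, 14) [-0.8   0.1  -0.29]
(0.056, 0.041, 14) [ 0.68  0.07 -0.08]
(0.056, 0.039, 14) [-0.02  0.37 -0.93]
(0.056, 0.0375, 14) [0.96 1.19 1.63]
(0.056, 0.036, 14) [-1.19 -0.25  5.61]
floor tz 0.036 30.3333 0.009584733171262719
```

Run:
```python
from h import *
np.set_printoptions(precision=2,suppress=True)
def go(tx,tz,a,v=.05,ty=0.):
    p,o=fit(tx,tz,a,ty); manip.servo_line(p,o,vel=v); manip.sleep(.1); f=fc(); print((tx,tz,a),f); return f
f0=go(.056,.0392,14)
for x in (.063,.068,.071,.073,.075,.0765,.078,.0795,.081,.0825):
    f=go(x,.0392,14,.05)-f0
    if np.linalg.norm(f)>5: break
print(x,manip.current_clock(),manip.current_tool_pos()-fit(x,.0392,14)[0])
```

```text
(0.056, 0.0392, 14) [ 0.76 -0.47 -1.15]
(0.063, 0.0392, 14) [ 0.01  0.77 -0.63]
(0.068, 0.0392, 14) [ 0.19 -0.5  -1.79]
(0.071, 0.0392, 14) [-1.44  0.3  -2.05]
(0.073, 0.0392, 14) [-0.11  0.45 -0.85]
(0.075, 0.0392, 14) [-3.52 -0.38 -0.71]
(0.0765, 0.0392, 14) [-6.8   0.3   0.91]
0.0765 32.825 [-0.  0. -0.]
```

Run:
```python
from h import *
np.set_printoptions(precision=2,suppress=True)
def go(tx,tz,a,v=.05,ty=0.):
    p,o=fit(tx,tz,a,ty); manip.servo_line(p,o,vel=v); manip.sleep(.1); f=fc(); print((tx,tz,a),f); return f
go(.073,.0392,14); manip.sleep(.2)
for a in (11,8,6,4,2.5,1.2,.4,0):
    f=go(.0731,.0392-.0012*(14-a)/14,a,.04)
    if np.linalg.norm(f)>10: break
print(a,manip.current_clock(),manip.current_finger_gap(),manip.current_wrist_torque())
```

```text
(0.073, 0.0392, 14) [-0.47 -1.02 -1.6 ]
(0.0731, 0.03894285714285714, 11) [ 0.01 -0.06 -1.08]
(0.0731, 0.03868571428571428, 8) [ 0.24 -0.35 -1.13]
(0.0731, 0.038514285714285716, 6) [-0.1  -0.41 -1.11]
(0.0731, 0.038342857142857144, 4) [ 0.2   0.88 -0.83]
(0.0731, 0.038214285714285715, 2.5) [ 0.34  0.03 -0.81]
(0.0731, 0.03810285714285714, 1.2) [ 0.13  0.37 -0.52]
(0.0731, 0.038034285714285715, 0.4) [-0.29 -0.1  -1.66]
(0.0731, 0.038, 0) [-0.17  0.54 -0.26]
0 36.325 0.00963559926010019 [-0.08  0.06  0.05]
```

Run:
```python
from h import *
np.set_printoptions(precision=3,suppress=True)
p,o=fit(.0731,.0374,0); manip.servo_line(p,o,vel=.03); manip.sleep(.1); print(fc())
manip.open(); print(fc(),manip.current_finger_gap())
manip.servo_line(p+[0,0,.13],vel=.15)
manip.move_pose([.53,.14,.32],down(np.pi)); manip.sleep(.2)
grab("wrist","pics/w2.png"); im=cv2.imread("pics/w2.png")[:260,180:480]
cv2.imwrite("pics/e.png",cv2.resize(im,None,fx=2.2,fy=2.2)); print(manip.current_clock())
```

```text
[-1.931 -0.293  5.443]
[ 0.723  0.262 -0.734] 0.09188241103863436
40.75
```

View pics/e.png

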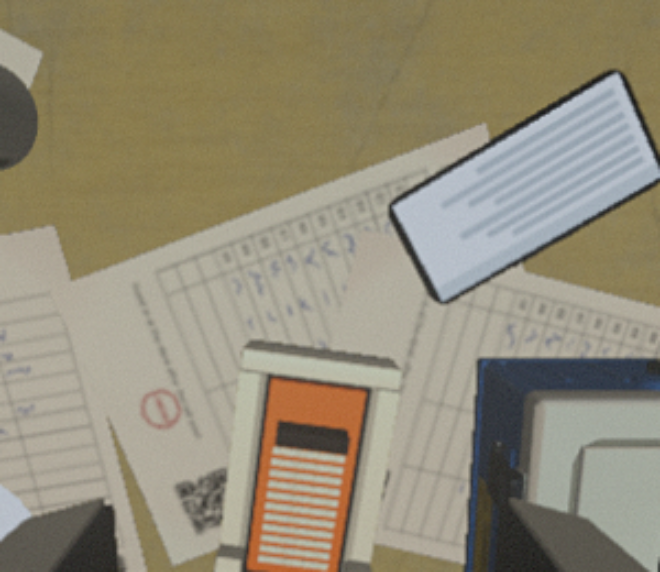

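The cassette lies flat in the bay, rib up: its rib end (268–368, 378) is just inside the near sill, and its sides are evenly spaced. The gripper is clear, so I'm handing in.

```bash
python3 -c "
from bench import manip, viewer
print(manip.hand_in())"
```

```text
the job is handed in; nothing more can be done
None
```

The cassette is out of the sleeve and lies flat in the air cleaner's bay, rib up, with its tongue tucked under the lip; I released it and handed in with the clock at about 41 s, but the hand-in gave no verdict.

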